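Cap the parked infrared camera

TASK

The infrared camera is parked lens-up in its dock and its lens is bare. Pick up the grey lens cap by its two orange sprung tabs, pinch them fully together, fit the cap into the lens's front rim until it is fully home, feeling your way and pressing only gently, and let go so that both tabs spring out under the rim and hold it. Leave the jar, the brass disc and the screwdriver where they are.

Things in the scene. Friction and masses are not known exactly. Their poses are not given: they have to be found in the camera images.
- camera: Infrared camera clamped lens-up in a fixed dock. Origin: centre of the dock's underside, on the bench; the lens axis is the vertical through it. Dock plate 130 x 130 x 18 mm, two clamp cheeks 68 mm high, white housing 88 x 88 mm up to 110 mm, then the round black lens with a silver front rim, 84 mm across. Delicate: more than 18 N on any part of it does damage.
- lens_mount (a point): Fixed foot of the lens, on its axis, 124 mm above the camera's origin. The stiff focus barrel above it was left anywhere in 13 mm of travel: the rim's top is 36 to 49 mm above this point, height not reported: feel or look. The rim's bore is 66 mm wide, square-edged; 9 mm down it widens to 76 mm (the undercut for the tabs); the glass is 19 mm below the rim's top. Any cap angle fits.
- cap: Round grey pinch cap, 64 g (varies), lying tabs up. Origin: centre of its underside, z up. Spigot 64 mm across, 16 mm high, lower edge chamfered 1.5 mm; above it a 76 mm flange, z 16 to 19 mm. Two orange finger grips stand on it up to z 37 mm, facing each other along y: each 22 mm wide (x), 6 mm thick, outer faces 42 mm apart released, 32 mm fully pinched.
- cap_flange (a point): Centre of the underside of the cap's flange, 16 mm above the cap's origin; it lies on the top of the lens rim when the cap is home. The spigot then stands 16 mm deep in the rim, with 1 mm of play all round. A cap standing on the rim, not entered, is 15 to 16 mm too high.
- tab_left (a joint): Inward travel of the tab on the cap's +y side: 0 released, 0.005 m fully pinched. Sprung outward: 8 N at 0, 16 N at 5 mm, so pinch with more than 16 N. It carries a square latch nose low on the spigot (z 1 to 5.5 mm, 14 mm wide), tip 36 mm from the axis released, 31 mm pinched: it passes the bore only if pinched over 3 mm, and lies 1.5 mm into the undercut when home.
- tab_right (a joint): The same for the tab on the cap's -y side.
- paste_jar: White jar with blue lid, 52 mm diameter, 55 mm high; origin under its centre. Leave alone.
- puck: Brass reference disc, 50 mm diameter, 30 mm high; origin under its centre. Leave alone.
- screwdriver: Yellow-handled screwdriver lying on the bench, about 200 mm long; origin near its middle. Leave alone.
Mind the look-alikes: they are no part of the job. Several things look just like the cap: the one meant starts farthest from the robot's base.

How it is judged (in metres and radians):
On the way, in this order (a step that is already met when the one before it is completed fails the run):
1. the cap is lifted from the bench with both tabs pinched in by more than 3.5 mm (height (world z) of cap above 0.05 m and value of joint each of tab_left, tab_right above 0.0035 m), for 0.2 s.
2. the cap's spigot stands in the lens rim, touching the camera, its tabs still pinched (z of cap in the frame of camera below 0.1578 m and horizontal distance between cap and camera below 0.003 m and contact force between cap and camera above 0.3 N and value of joint each of tab_left, tab_right above 0.003 m), for 0.1 s.
At the end, for the whole second after the job is handed in: Cap on the camera, level within 2.3 degrees, centred within 2.5 mm, its origin 142.5 to 158.2 mm above the camera's (covers every focus), both tabs released to within 1 mm, so the noses lie in the undercut, at rest; jar, disc and screwdriver within 20 mm of where they began (z of cap in the frame of camera between 0.1425 and 0.1582 m and horizontal distance between cap and camera below 0.0025 m and angle between cap's own z axis and vertical below 0.04 rad and value of joint each of tab_left, tab_right below 0.001 m and contact force between cap and camera above 0.1 N and linear speed of cap below 0.01 m/s and distance of each of paste_jar, puck, screwdriver from where it was at the start of the episode below 0.02 m); the robot touches nothing.
It fails at once if the camera is pressed with more than 18 N (contact force between camera and anything else above 18 N).
It fails at once if the jar, the disc or the screwdriver is moved by more than 20 mm (distance of any of paste_jar, puck, screwdriver from where it was at the start of the episode above 0.02 m).
It also fails if it takes over 58 s, if anything falls off the work surface, if the arm or the gripper's body presses on something with over 40 N, if the wrist force passes 120 N, or if a joint passes its speed limit or range.

ROBOT

A 6-joint arm with a two-finger parallel gripper is mounted at the origin on the work surface. World frame = base frame: x ahead of the robot, y to its left, z up, the work surface at z = 0. Lengths are in m, angles in degrees, forces in N, time in s.
With the tool pointing down it reaches from about 0.3 to 0.75 m from the base axis. Payload 8.5 kg.
Tool frame: the origin (TCP) lies on the centre line of the jaws, within the pads' length; the fingertips stand 17 mm ahead of it and the grasp point (between the pads) lies 2 mm behind it (env.tcp_to_tips is the distance from the TCP to the fingertips, in m); z points along the fingers, y is the line along which they close (so a half turn about z gives the same grasp; the last joint's range is limited). The gripper opens to 85 mm and grips with 20 to 120 N. Pads are 22 mm wide; open, the fingers measure 114 mm over their backs; the gripper's body (76 mm by 85 mm) begins 54 mm behind the grasp point. The pads swing forward as they close: fully open they stand 13 mm farther back than shut.
Start: joints at [58.654, 21.807, 74.336, -0, 83.858, -12.336], TCP at [0.179, 0.52, 0.248] pointing down, gripper open.
Joint ranges: [-178.18, 178.18], [-50.72, 133.34], [12.68, 142.11], [-81.47, 261.47], [9.98, 163.14], [-165.26, 165.26]. Speed limits (degrees/s): [136.94, 136.94, 180, 180, 180, 180].

INTERFACE

Orientations are given as a 3x3 rotation matrix whose columns are the frame's x, y, z axes.
In Python, from rig import env gives the robot as it stands. The module is installed in compiled form; this text tells all that it offers.
- The arm moves only by the shell command python3 -m pendant 'ROWS' [FORCE]. ROWS is JSON, a list of rows, each a list of 7 numbers: the opening, from 0 (shut) to 1 (fully open), then the shift along the tool's x, y, z in m, then the turn, a rotation vector about the tool's x, y, z in rad. A call has 1 to 5 rows; each row is the pose to reach, as a shift and turn from the pose commanded when the call began, along the tool's axes at that moment; what a row does not reach only later rows make up. A row lasts 1/8 s, in which the tool goes at most 62.5 mm and 10.7 degrees, less where a joint would pass 70% of its speed; a pose out of reach is approached as far as the arm can. A call with a gripper value outside its range is refused whole. The fingers move at their own pace and stop on an object; FORCE is the grip in N (left out, the last holds). Time passes only in rows, so rows that repeat a pose let the fingers close. It gives the time, the measured TCP pose, the force, the opening and the grip force at its end, in the units of the state.
- env.observe(): the state, without advancing time (a new reading comes with each control period).
- env.get_image(name): name is "scene" or "top" or "wrist"; returns a dict with "image" (420x560x3 uint8, blue, green, red), "fx", "fy", "cx", "cy" (pixels), "pose" (4x4, takes a point from camera to world coordinates). Camera axes: x right, y up, looking along -z (the intrinsics and any distortion apply to the point x, -y, -z); pixel columns grow to the right and rows downward; lengths in m; the calibration is good to about 2 mm. A picture is of the moment at which its call begins. There is no depth.
- env.close_job(): hands the job in; it is judged then, once.
Trained networks look in the newest picture that a camera, given by its name, has taken for a name from the list of things; names that differ only in an ending like _2 or _b are one class to them, and where a whole thing is asked for, a point or a joint stands for the part that bears it (a point fixed in the world has none). Each returns a list of dicts, best first, with "conf" (0 to 1); they miss things now and then, are a little off and sometimes report something else, mostly with a low value. They report only what shows in the picture. A call takes as long as a camera call. They do not tell look-alikes from the thing itself.
- env.find_in(camera, thing): "bbox" ([centre column, centre row, width, height] in pixels, round what is visible of it).
- env.trace(camera, thing): "mask" (420x560 bool, what is visible of it) and "bbox" ([centre column, centre row, width, height] in pixels, round what is visible of it).
- env.tip_of(camera, thing): "centre" ([column, row] in pixels: a listed point, or the origin of a listed thing).
The state is a dict: "time_s": time; "q": joint angles; "qvel": joint speeds; "joint_efforts": joint torques, N m; "position": TCP position; "tool_rot": TCP orientation; "ft_force": force on the tool from outside, world axes, zero at the start; "wrist_torque": the same for the moment, N m; "grip_width": finger opening in m; "gripper_force": force on a finger pad.
Only numpy, scipy, OpenCV 4.12 (cv2) and the standard library are available. Lean on these libraries where they do the work, as an engineer would, in place of code of your own. Each camera call takes 0.05 s, during which the arm holds its last target. There are 200 camera calls.

## Working session

There is one attempt and no reset: what is moved stays moved. The work goes in short steps, Python scripts to look and compute and a shell command to move; the robot and the scene stay as the last step left them, time stands still between calls to the robot, and variables do not carry over. Pictures are saved under pics/ and viewed, at most 13 in all, crops included, and the job is handed in when it is done.

```bash
mkdir -p pics; cat > h.py <<'E'
import numpy as np, cv2
from rig import env
def ray(im,u,v):
    P=np.array(im["pose"]); d=np.array([(u-im["cx"])/im["fx"],-(v-im["cy"])/im["fy"],-1.0])
    return P[:3,3],P[:3,:3]@d
def at(im,u,v,z):
    o,d=ray(im,u,v); return o+d*(z-o[2])/d[2]
def proj(im,p):
    P=np.array(im["pose"]); c=P[:3,:3].T@(np.array(p)-P[:3,3])
    return im["cx"]+im["fx"]*c[0]/-c[2], im["cy"]+im["fy"]*c[1]/c[2]
E
python3 - <<'E'
from h import *
s=env.observe(); print(s["position"],s["tool_rot"],s["ft_force"],s["grip_width"])
ims={}
for n in("top","scene"):
    im=env.get_image(n); ims[n]=im; cv2.imwrite(f"pics/{n}0.png",im["image"])
    print(n,{k:np.round(im[k],3) for k in im if k!="image"})
    for t,z in(("cap",0),("cap_flange",.016),("lens_mount",.124),("camera",0),("paste_jar",0),("puck",0),("screwdriver",0)):
        for r in env.tip_of(n,t)[:4]: print(t,round(r["conf"],2),np.round(r["centre"],1),np.round(at(im,*r["centre"],z),3))
E
```

```text
[0.17901472 0.51975855 0.24768907] [[-9.45446929e-01  3.25775205e-01 -7.87099051e-04]
 [ 3.25776006e-01  9.45446054e-01 -1.32403312e-03]
 [ 3.12822530e-04 -1.50822103e-03 -9.99998814e-01]] [ 0.35299442  0.56322034 -0.06477435] 0.08552317561091202
top {'fx': np.float64(437.804), 'fy': np.float64(437.804), 'cx': np.float64(276.671), 'cy': np.float64(209.006), 'pose': array([[ 0.022,  0.98 , -0.198,  0.368],
       [-1.   ,  0.019, -0.02 , -0.064],
       [-0.015,  0.198,  0.98 ,  0.956],
       [ 0.   ,  0.   ,  0.   ,  1.   ]])}
cap 0.9 [403.4 227.3] [ 0.525 -0.325  0.   ]
cap 0.84 [389.1 342.8] [ 0.28  -0.286  0.   ]
cap 0.83 [400.4 297.3] [ 0.374 -0.313  0.   ]
cap_flange 0.94 [403.5 229.4] [ 0.518 -0.32   0.016]
cap_flange 0.91 [404.6 290.5] [ 0.388 -0.318  0.016]
cap_flange 0.69 [391.6 343.7] [ 0.28  -0.288  0.016]
lens_mount 0.81 [145.7 182.2] [0.585 0.212 0.124]
camera 0.68 [157.5 193.2] [0.592 0.224 0.   ]
paste_jar 0.57 [332.4 186.5] [ 0.615 -0.169  0.   ]
puck 0.56 [332.8 255.8] [ 0.459 -0.17   0.   ]
screwdriver 0.82 [272.1 121.9] [ 0.767 -0.03   0.   ]
scene {'fx': np.float
[... 159 characters left out ...]
.071,  0.055, -0.013],
       [ 0.004,  0.653,  0.757,  0.743],
       [ 0.   ,  0.   ,  0.   ,  1.   ]])}
cap 0.72 [207.9 159.3] [ 0.273 -0.281  0.   ]
cap 0.6 [171.7 229.8] [ 0.524 -0.315 -0.   ]
cap_flange 0.79 [206.8 155.7] [ 0.276 -0.281  0.016]
cap_flange 0.7 [170.5 224.1] [ 0.52  -0.316  0.016]
cap_flange 0.67 [188.  182.2] [ 0.381 -0.308  0.016]
lens_mount 0.59 [417.4 235.7] [0.587 0.214 0.124]
camera 0.66 [406.5 274.7] [0.597 0.222 0.   ]
paste_jar 0.87 [223.4 265.4] [ 0.61  -0.176  0.   ]
paste_jar 0.68 [404.6 269.7] [0.585 0.219 0.   ]
puck 0.91 [237.9 213.4] [ 0.459 -0.168  0.   ]
puck 0.45 [286.1 343.9] [ 0.774 -0.025  0.   ]
screwdriver 0.65 [285.2 343.3] [ 0.773 -0.027  0.   ]
```

```bash
python3 -c "
import cv2,numpy as np
a=cv2.imread('pics/top0.png');b=cv2.imread('pics/scene0.png');c=np.vstack([a,b]);cv2.imwrite('pics/both.png',cv2.resize(np.hstack([a,b]),(800,300)))"
```

```text
(no output)
```

View pics/top0.png

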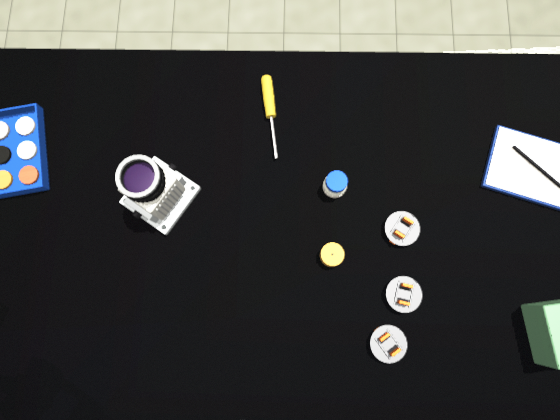

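View pics/scene0.png

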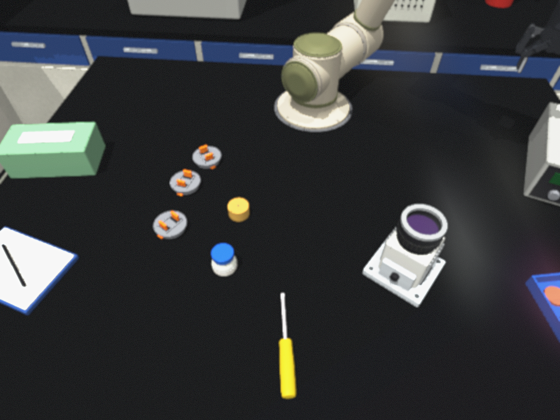

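Target cap is at about (403,229) in the top view, farthest from the base. The lens rim is at about (138,177). Next I measure the tab direction and the rim by stereo.

```bash
python3 - <<'E'
from h import *
ims={}
for n,c in(("top",(403,229)),("scene",(170,224))):
    im=env.get_image(n); ims[n]=im
    h=cv2.cvtColor(im["image"],cv2.COLOR_BGR2HSV)
    m=((h[...,0]<22)&(h[...,1]>140)&(h[...,2]>110)).astype(np.uint8)
    k,l,st,ce=cv2.connectedComponentsWithStats(m)
    for i in range(1,k):
        if np.hypot(*(ce[i]-c))<25 and st[i,4]>5: print(n,np.round(ce[i],1),st[i,4],np.round(at(im,*ce[i],.034),4))
# rim: bright silver ring fit, per view, top outer circle
from scipy.optimize import least_squares
def rim(im,c):
    g=cv2.cvtColor(im["image"],cv2.COLOR_BGR2GRAY); h=cv2.cvtColor(im["image"],cv2.COLOR_BGR2HSV)
    m=((g>110)&(h[...,1]<60)).astype(np.uint8)
    # inner dark hole: flood the dark component containing centre
    k,l=cv2.connectedComponents(1-m,connectivity=4); 
    hole=(l==l[int(c[1]),int(c[0])]).astype(np.uint8)
    print(hole.sum()); cs,_=cv2.findContours(hole,cv2.RETR_EXTERNAL,cv2.CHAIN_APPROX_NONE)
    e=cv2.fitEllipse(max(cs,key=len)); print(e); return e
E1=rim(ims["top"],(138,179));E2=rim(ims["scene"],(424,222))
for z in(.16,.165,.17,.175): print(z,at(ims["top"],*E1[0],z)[:2],at(ims["scene"],*E2[0],z)[:2])
c=[cv2.resize(ims["top"]["image"][130:240,100:210],(400,400)),cv2.resize(ims["top"]["image"][190:265,365:440],(400,400))]
cv2.imwrite("pics/crop1.png",np.hstack(c))
E
```

```text
top [406.6 221. ] 27 [ 0.5331 -0.3227  0.034 ]
top [397.7 234.6] 23 [ 0.5036 -0.3028  0.034 ]
scene [174.2 215.4] 46 [ 0.5075 -0.3065  0.034 ]
scene [162.7 225.1] 40 [ 0.5381 -0.3249  0.034 ]
scene [159.5 236.6] 15 [ 0.5706 -0.3228  0.034 ]
860
((136.82386779785156, 175.50518798828125), (30.730545043945312, 33.728355407714844), 56.252220153808594)
617
((423.611572265625, 221.59201049804688), (21.272432327270508, 34.59543228149414), 109.28965759277344)
0.16 [0.58797667 0.21805584] [0.5805685  0.21696907]
0.165 [0.58659386 0.2162837 ] [0.58486074 0.21499451]
0.17 [0.58521105 0.21451155] [0.58915298 0.21301995]
0.175 [0.58382824 0.21273941] [0.59344521 0.21104538]
```

View pics/crop1.png

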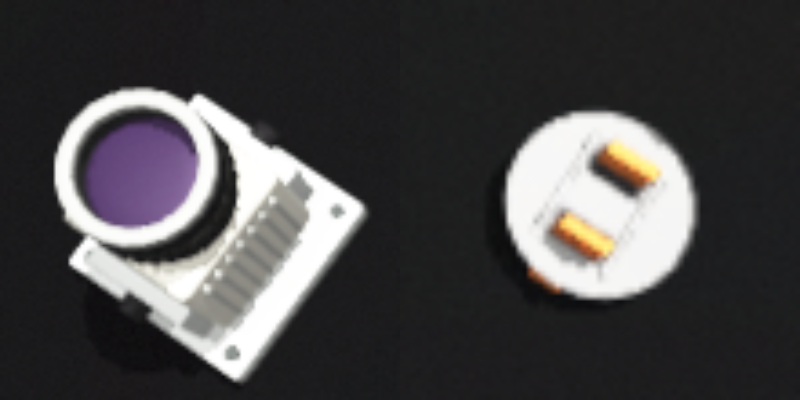

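```bash
python3 - <<'E'
from h import *
s=env.observe();R=np.array(s["tool_rot"]);p=np.array(s["position"])
for q in([.35,.10,.248],[.45,-.2,.25],[.519,-.318,.25]): print(np.round(R.T@(np.array(q)-p),3))
E
```

```text
[-0.298 -0.341  0.   ]
[-0.491 -0.593 -0.002]
[-0.594 -0.682 -0.002]
```

The crop shows the rim's centre at about (137,176) in the full top view. The cap's two orange tabs are at (407,221) and (398,235), so the pinch line lies near -32.5° in the world. I'm starting the travel towards the cap.

```bash
python3 -m pendant '[[1,-0.04,-0.046,0,0,0,0.18],[1,-0.08,-0.092,0,0,0,0.36],[1,-0.12,-0.138,0,0,0,0.54],[1,-0.16,-0.184,0,0,0,0.72],[1,-0.2,-0.23,0,0,0,0.9]]' 25; python3 - <<'E'
from h import *
s=env.observe();R=np.array(s["tool_rot"]);p=np.array(s["position"])
print(env.tcp_to_tips,np.round(R.T@(np.array([.5205,-.3145,.2])-p),3),np.degrees(np.arctan2(R[1,1],R[0,1])))
E
```

```text
time_s: 1.52
position: [0.2937, 0.2357, 0.2486]
tool_rot: [[-0.327, 0.945, 0.001], [0.945, 0.327, 0.0], [-0.0, 0.001, -1.0]]
ft_force: [2.0, -0.6, -0.3]
grip_width: 0.0855
gripper_force: 0.0
0.017 [-0.594  0.034  0.049] 19.113589053931037
```

```bash
python3 -m pendant '[[1,-0.06,0.003,0,0,0,0.18],[1,-0.12,0.006,0,0,0,0.36],[1,-0.18,0.01,0,0,0,0.54],[1,-0.24,0.014,0,0,0,0.72],[1,-0.3,0.017,0,0,0,0.9]]'; python3 - <<'E'
from h import *
s=env.observe();R=np.array(s["tool_rot"]);p=np.array(s["position"])
print(np.round(R.T@(np.array([.5205,-.3145,.2])-p),3),np.degrees(np.arctan2(R[1,1],R[0,1])))
E
```

```text
time_s: 2.15
position: [0.4096, -0.042, 0.2486]
tool_rot: [[0.537, 0.843, 0.001], [0.843, -0.537, -0.0], [0.0, 0.001, -1.0]]
ft_force: [0.8, 0.5, 0.0]
grip_width: 0.0848
gripper_force: 0.0
[-0.17   0.24   0.049] -32.51153524398139
```

```bash
python3 -m pendant '[[1,-0.034,0.048,0,0,0,0],[1,-0.068,0.096,0,0,0,0],[1,-0.102,0.144,0,0,0,0],[1,-0.136,0.192,0,0,0,0],[1,-0.17,0.24,0.02,0,0,0]]'; python3 -m pendant '[[1,0,0,0,0,0,0],[1,0,0,0,0,0,0]]'; python3 - <<'E'
from h import *
im=env.get_image("wrist"); cv2.imwrite("pics/w1.png",im["image"])
s=env.observe();R=np.array(s["tool_rot"]);p=np.array(s["position"])
print(p,np.round(im["pose"],3),im["fx"])
for t in("cap","cap_flange"):
    for r in env.tip_of("wrist",t)[:3]: print(t,r["conf"],r["centre"],at(im,*r["centre"],0 if t=="cap" else .016))
h=cv2.cvtColor(im["image"],cv2.COLOR_BGR2HSV)
m=((h[...,0]<22)&(h[...,1]>140)&(h[...,2]>110)).astype(np.uint8)
k,l,st,ce=cv2.connectedComponentsWithStats(m)
for i in range(1,k):
    if st[i,4]>40: print(np.round(ce[i],1),st[i],np.round(at(im,*ce[i],.034),4))
E
```

```text
time_s: 2.78
position: [0.5228, -0.3138, 0.2294]
tool_rot: [[0.532, 0.847, 0.003], [0.847, -0.532, -0.002], [-0.001, 0.004, -1.0]]
ft_force: [0.6, 1.2, 0.1]
grip_width: 0.0854
gripper_force: 0.0
time_s: 3.02
position: [0.5218, -0.3111, 0.2283]
tool_rot: [[0.532, 0.847, -0.0], [0.847, -0.532, 0.001], [0.0, -0.0, -1.0]]
ft_force: [-0.4, 0.1, -0.5]
grip_width: 0.0855
gripper_force: 0.0
[ 0.52180439 -0.31068822  0.22900538] [[ 0.847  0.503  0.17   0.566]
 [-0.531  0.802  0.272 -0.24 ]
 [-0.    -0.321  0.947  0.353]
 [ 0.     0.     0.     1.   ]] 306.63878355769515
cap 0.71 [183.9, 246.3] [ 0.37897081 -0.31152304  0.        ]
cap 0.61 [278.0, 189.1] [ 0.51859413 -0.31201767  0.        ]
cap_flange 0.87 [277.2, 194.7] [ 0.51650965 -0.31380454  0.016     ]
cap_flange 0.85 [179.8, 253.8] [ 0.37712539 -0.31354249  0.016     ]
cap_flange 0.76 [100.5, 269.7] [ 0.28081314 -0.27864421  0.016     ]
[151.4 106.6] [ 123   76   60   55 1845] [ 0.4623 -0.169   0.034 ]
[263.9 196.9] [260 186   8  23 155] [ 0.5057 -0.3043  0.034 ]
[296.4 197.7] [293 187   8  22 136] [ 0.535  -0.3237  0.034 ]
[210.7 239.9] [207 235   8  12  50] [ 0.4275 -0.3145  0.034 ]
[110.8 242.8] [104 239  14   8  65] [ 0.3296 -0.2573  0.034 ]
[192.8 252.6] [186 242  15  23 201] [ 0.4008 -0.3164  0.034 ]
[165.2 261.5] [157 251  17  22 223] [ 0.3668 -0.3084  0.034 ]
[ 97.3 262.8] [ 85 255  26  16 253] [ 0.2992 -0.2679  0.034 ]
[ 91.2 287.9] [ 78 280  27  17 285] [ 0.2698 -0.2889  0.034 ]
```

View pics/w1.png

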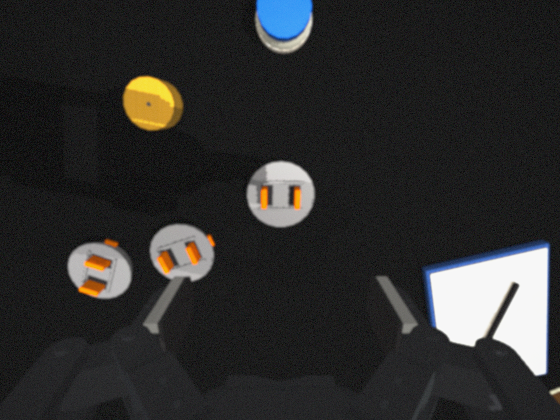

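```bash
python3 -m pendant '[[0.8,-0.003,0.001,0.045,0,0,0],[0.8,-0.003,0.001,0.09,0,0,0],[0.8,-0.003,0.001,0.14,0,0,0],[0.8,-0.003,0.001,0.17,0,0,0],[0.8,-0.003,0.001,0.17,0,0,0]]' 30;python3 -m pendant '[[0.8,0,0,0.01,0,0,0],[0.8,0,0,0.02,0,0,0],[0.8,0,0,0.02,0,0,0]]'; python3 - <<'E'
from h import *
im=env.get_image("wrist"); cv2.imwrite("pics/w2.png",im["image"])
print(env.observe()["position"])
E
```

```text
time_s: 3.8
position: [0.5206, -0.3133, 0.0574]
tool_rot: [[0.531, 0.847, -0.002], [0.847, -0.531, 0.002], [0.001, -0.003, -1.0]]
ft_force: [0.5, 0.5, 0.8]
grip_width: 0.0683
gripper_force: 0.0
time_s: 4.18
position: [0.521, -0.3144, 0.0381]
tool_rot: [[0.532, 0.847, -0.0], [0.847, -0.532, 0.0], [0.0, -0.001, -1.0]]
ft_force: [0.8, 0.2, 0.2]
grip_width: 0.0684
gripper_force: 0.0
[ 0.52117624 -0.3145896   0.0384615 ]
```

View pics/w2.png

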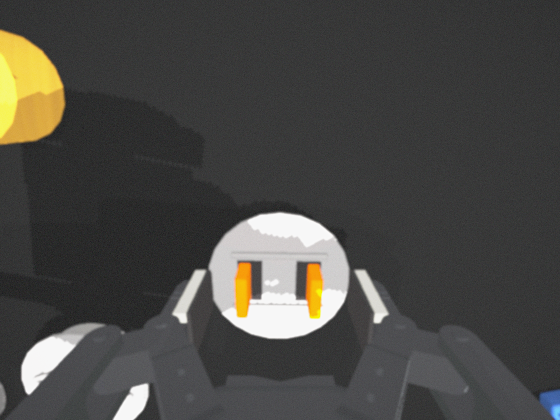

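The tabs are at columns 243 and 315 with the pads on either side at 188 and 370, so they are centred. Now I pinch.

```bash
python3 -m pendant '[[0.3,0,0,0,0,0,0],[0.3,0,0,0,0,0,0],[0.3,0,0,0,0,0,0],[0.3,0,0,0,0,0,0]]' 35;python3 -m pendant '[[0,0,0,0,0,0,0],[0,0,0,0,0,0,0],[0,0,0,0,0,0,0],[0,0,0,0,0,0,0]]' 35
```

```text
time_s: 4.72
position: [0.5216, -0.315, 0.0401]
tool_rot: [[0.532, 0.847, 0.002], [0.847, -0.532, -0.002], [-0.0, 0.002, -1.0]]
ft_force: [-1.5, 1.7, 11.1]
grip_width: 0.0299
gripper_force: 35.4
time_s: 5.22
position: [0.5216, -0.315, 0.0401]
tool_rot: [[0.532, 0.847, 0.002], [0.847, -0.532, -0.002], [-0.0, 0.002, -1.0]]
ft_force: [-1.1, 1.8, 11.7]
grip_width: 0.0301
gripper_force: 35.4
```

```bash
python3 -m pendant '[[0,0,0,-0.02,0,0,0],[0,0,0,-0.06,0,0,0],[0,0,0,-0.11,0,0,0],[0,0,0,-0.17,0,0,0],[0,0,0,-0.2,0,0,0]]' 35;python3 -m pendant '[[0,0,0,0,0,0,0],[0,0,0,0,0,0,0]]' 35; python3 - <<'E'
from h import *
im=env.get_image("wrist"); cv2.imwrite("pics/w3.png",im["image"])
s=env.observe();R=np.array(s["tool_rot"]);p=np.array(s["position"])
print(p,s["ft_force"],s["wrist_torque"],np.round(R.T@(np.array([.586,.2145,.25])-p),3))
for r in env.tip_of("wrist","cap_flange")[:2]:
    o,d=ray(im,*r["centre"]);print(r["conf"],r["centre"])
    for z in(.20,.205,.21): print(np.round(R.T@(at(im,*r["centre"],z)-p),4))
E
```

```text
time_s: 5.85
position: [0.5215, -0.3148, 0.2421]
tool_rot: [[0.532, 0.847, 0.004], [0.847, -0.532, -0.003], [-0.001, 0.005, -1.0]]
ft_force: [-0.1, -0.3, -1.9]
grip_width: 0.0297
gripper_force: 35.9
time_s: 6.1
position: [0.5207, -0.3143, 0.2369]
tool_rot: [[0.532, 0.847, -0.002], [0.847, -0.532, 0.002], [0.0, -0.002, -1.0]]
ft_force: [1.4, 0.3, -0.3]
grip_width: 0.0298
gripper_force: 35.9
[ 0.52071545 -0.31426413  0.23659301] [-0.21130495 -0.39105986 -0.63589527] [-0.05715175 -0.0202325   0.01713604] [ 0.482 -0.226 -0.012]
0.88 [278.7, 274.2]
[-0.0078 -0.0006  0.0366]
[-0.005  -0.0006  0.0316]
[-0.0022 -0.0005  0.0266]
0.65 [182.7, 246.8]
[ 0.0099 -0.056   0.0368]
[ 0.0122 -0.0542  0.0318]
[ 0.0144 -0.0525  0.0268]
```

View pics/w3.png

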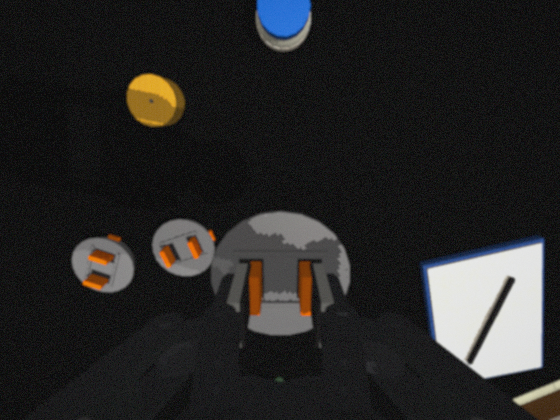

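The cap hangs level and centred between the pads with its tabs pinched. I'll move to a point short of the lens and look at the rim with the wrist camera.

```bash
python3 -m pendant '[[0,0.045,-0.028,-0.01,0,0,0],[0,0.09,-0.056,-0.02,0,0,0],[0,0.135,-0.084,-0.02,0,0,0],[0,0.18,-0.112,-0.02,0,0,0],[0,0.225,-0.14,-0.02,0,0,0]]' 35;python3 -m pendant '[[0,0.045,-0.028,0,0,0,0],[0,0.09,-0.056,0,0,0,0],[0,0.135,-0.086,0,0,0,0],[0,0.135,-0.086,0,0,0,0],[0,0.135,-0.086,0,0,0,0]]' 35; python3 - <<'E'
from h import *
im=env.get_image("wrist"); cv2.imwrite("pics/w4.png",im["image"])
s=env.observe();p=np.array(s["position"]);print(p,s["ft_force"])
print(np.round(im["pose"],3),[proj(im,(.586,.2145,z)) for z in(.16,.173)])
E
```

```text
time_s: 6.82
position: [0.5219, -0.0479, 0.2573]
tool_rot: [[0.532, 0.847, -0.002], [0.847, -0.532, 0.001], [-0.0, -0.002, -1.0]]
ft_force: [0.8, -1.0, -0.6]
grip_width: 0.0296
gripper_force: 35.9
time_s: 7.45
position: [0.5212, 0.1102, 0.2575]
tool_rot: [[0.532, 0.847, -0.001], [0.847, -0.532, -0.0], [-0.001, -0.001, -1.0]]
ft_force: [0.1, 0.2, -1.3]
grip_width: 0.0296
gripper_force: 35.9
[0.52132372 0.10969159 0.25769876] [ 0.38278285 -0.42837086 -0.26912724]
[[ 0.847  0.503  0.172  0.566]
 [-0.531  0.802  0.272  0.181]
 [-0.001 -0.322  0.947  0.382]
 [ 0.     0.     0.     1.   ]] [(np.float64(279.1518162423704), np.float64(47.739689861193085)), (np.float64(279.0839236898943), np.float64(43.48683691578725))]
```

View pics/w4.png

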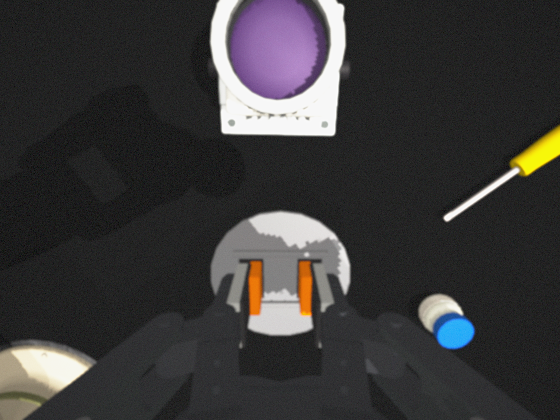

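The rim is at the top of the frame, centre about (278,47) and columns 210 to 345. The cap flange spans columns 210 to 350 and rows 211 to 335. I'll fit both circles in this same image to get their relative position.

```bash
cat > fit.py <<'E'
from h import *
from scipy.optimize import least_squares
def edges(g,c,angs,r0,r1,kind,thr):
    out=[]
    for a in np.radians(angs):
        r=np.arange(r0,r1,.25); u=c[0]+r*np.cos(a); v=c[1]+r*np.sin(a)
        ok=(u>2)&(u<556)&(v>2)&(v<416)
        if not ok.all(): continue
        s=cv2.remap(g,u.astype(np.float32)[None],v.astype(np.float32)[None],1)[0]
        b=s>thr
        i=np.where(b[:-1]&~b[1:])[0] if kind=="out" else np.where(~b[:-1]&b[1:])[0]
        if len(i): out.append((u[i[0]],v[i[0]]))
    return np.array(out)
def circ(im,sets,x0,zfix=None):
    t=np.linspace(0,2*np.pi,361)
    def res(x):
        o=[]
        z=x[2] if zfix is None else zfix
        for pts,R in sets:
            w=np.array([at(im,u,v,z) for u,v in pts]); o.append(np.hypot(w[:,0]-x[0],w[:,1]-x[1])-R)
        return np.concatenate(o)
    return least_squares(res,x0,loss="soft_l1",f_scale=.0005),res
E
python3 - <<'E'
from fit import *
im=env.get_image("wrist"); g=cv2.GaussianBlur(cv2.cvtColor(im["image"],cv2.COLOR_BGR2GRAY),(3,3),0)
s=env.observe();R=np.array(s["tool_rot"]);p=np.array(s["position"])
outp=edges(g,(278,47),[*range(-20,50,3),*range(130,200,3)],56,80,"out",120)
inp=edges(g,(278,47),[*range(-30,211,4)],36,66,"in",170)
f,res=circ(im,[(outp,.042)],[.586,.2145,.165]);print("outer",f.x,len(outp),1e3*np.sqrt(np.mean(res(f.x)**2)))
f2,res=circ(im,[(inp,.033)],[.586,.2145,.165]);print("inner",f2.x,len(inp),1e3*np.sqrt(np.mean(res(f2.x)**2)))
cp=edges(g,(280,273),[*range(-170,-9,4)],50,85,"out",70)
zc=p[2]-.021
for zf in(None,zc):
    f3,res=circ(im,[(cp,.038)],[*p[:2],zc],zf);print("cap",f3.x,len(cp),1e3*np.sqrt(np.mean(res(f3.x)**2)),"tool-rel",R.T@(np.r_[f3.x[:2],zc]-p))
print(p,zc)
for f_ in(f,f2): print("d tool",R.T@(f_.x-np.r_[f3.x[:2],0])*[1,1,0], R.T@(f_.x-p))
v=im["image"].copy()
for q in(outp,inp,cp):
    for u,w in q: cv2.circle(v,(int(u),int(w)),1,(0,0,255),-1)
cv2.imwrite("pics/w5.png",v)
E
```

```text
outer [0.58343077 0.21215485 0.16898001] 42 1.733884863085764
inner [0.58620878 0.2167177  0.16353837] 61 0.09268633496299357
cap [0.5209981  0.1085246  0.23546379] 41 0.12046870043579468 tool-rel [-0.00097129  0.00017029  0.02100053]
cap [0.52119072 0.10883504 0.23686264] 41 0.1613442559886896 tool-rel [-0.00060596  0.00016769  0.02100029]
[0.52139143 0.10944098 0.25786264] 0.2368626377721247
d tool [ 0.12048361 -0.0025592  -0.        ] [ 0.1200319  -0.0022294   0.08880603]
d tool [ 0.12582851 -0.00263856 -0.        ] [ 0.1253768  -0.00230876  0.09424424]
```

View pics/w5.png

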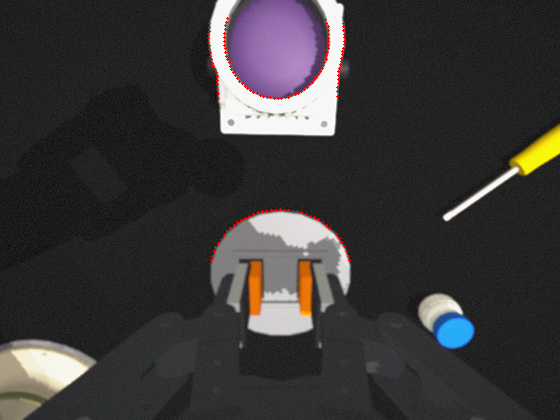

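The inner-edge fit is tight. The outer one picked up the housing edge at the lower left and right. I'll move 30 mm closer so the whole ring shows, then refit.

```bash
python3 -m pendant '[[0,0.03,-0.002,0,0,0,0],[0,0.03,-0.002,0,0,0,0],[0,0.03,-0.002,0,0,0,0],[0,0.03,-0.002,0,0,0,0]]' 35; cat > m.py <<'E'
from fit import *
im=env.get_image("wrist"); g=cv2.GaussianBlur(cv2.cvtColor(im["image"],cv2.COLOR_BGR2GRAY),(3,3),0)
s=env.observe();R=np.array(s["tool_rot"]);p=np.array(s["position"])
c=proj(im,(.586,.216,.165));print("c",c)
outp=edges(g,c,[*range(-160,-19,4),*range(-18,10,3),*range(170,198,3)],56,82,"out",120)
inp=edges(g,c,[*range(-180,180,5)],36,66,"in",150)
def rep(n,sets,z=None):
    f,res=circ(im,sets,[.586,.216,.165],z); print(n,np.round(f.x,4),len(sets[0][0]),1e3*np.sqrt(np.mean(res(f.x)**2))); return f.x
a=rep("out",[(outp,.042)]);b=rep("in",[(inp,.033)]);d=rep("both",[(outp,.042),(inp,.033)])
for z in(.160,.166,.173): rep(z,[(inp,.033)],z)
zc=p[2]-.021
cp=edges(g,proj(im,p-[0,0,.021]),[*range(-170,-9,4)],50,85,"out",70)
f3,_=circ(im,[(cp,.038)],[*p[:2],zc],zc)
print("cap rel",R.T@(np.r_[f3.x[:2],zc]-p),p,"d",R.T@(np.r_[d[:2],0]-np.r_[f3.x[:2],0]),"zrim-p",d[2]-p[2])
v=im["image"].copy()
for q in(outp,inp,cp):
    for u,w in q: cv2.circle(v,(int(u),int(w)),1,(0,0,255),-1)
cv2.imwrite("pics/w6.png",v)
E
python3 m.py
```

```text
time_s: 8.05
position: [0.5354, 0.1361, 0.2584]
tool_rot: [[0.533, 0.846, -0.0], [0.846, -0.533, -0.0], [-0.0, 0.0, -1.0]]
ft_force: [0.1, -0.3, -1.1]
grip_width: 0.0299
gripper_force: 35.9
c (np.float64(280.1484555951632), np.float64(94.51055265023277))
out [0.5858 0.216  0.1691] 52 1.5965684047176065
in [0.5862 0.2166 0.1608] 72 0.1112607002043006
both [0.5863 0.2168 0.1643] 52 1.3134103182498909
0.16 [0.5862 0.2166 0.165 ] 72 0.16722282760108134
0.166 [0.5861 0.2164 0.165 ] 72 0.77374284842612
0.173 [0.586  0.2167 0.165 ] 72 1.8673838481661391
cap rel [-0.00084736  0.00040318  0.02100009] [0.53544137 0.1362293  0.25839769] d [ 9.60992655e-02 -3.14097433e-04 -1.04888765e-05] zrim-p -0.09408273428751918
```

View pics/w6.png

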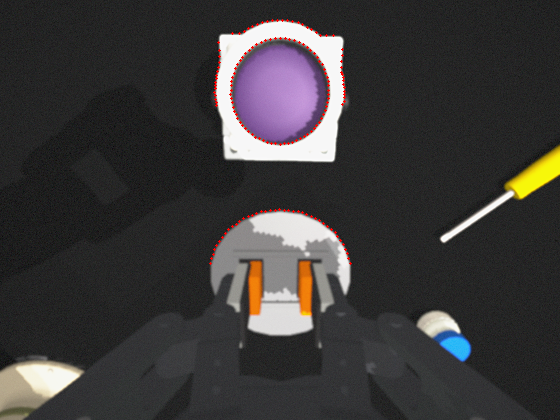

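Refit: rim bore centre at (0.5862, 0.2166), rim top near 0.161 to 0.167. In the image the ring is at (281,92) and the cap is centred below it at column 280. Moving over the bore.

```bash
python3 -m pendant '[[0,0.03,0,0,0,0,0],[0,0.06,0,0,0,0,0],[0,0.085,0,0.01,0,0,0],[0,0.096,0,0.025,0,0,0],[0,0.096,0,0.037,0,0,0]]' 35;python3 -m pendant '[[0,0,0,0.002,0,0,0],[0,0,0,0.002,0,0,0],[0,0,0,0.002,0,0,0]]'; python3 - <<'E'
from h import *
s=env.observe();p=np.array(s["position"]);print(p,np.array(s["tool_rot"])[:2,0]@(np.array([.5862,.2166])-p[:2]),np.array(s["tool_rot"])[:2,1]@(np.array([.5862,.2166])-p[:2]),s["ft_force"])
E
```

```text
time_s: 8.72
position: [0.5864, 0.218, 0.2199]
tool_rot: [[0.532, 0.847, -0.001], [0.847, -0.532, -0.0], [-0.001, -0.001, -1.0]]
ft_force: [-0.8, -0.2, -0.6]
grip_width: 0.0295
gripper_force: 35.9
time_s: 9.1
position: [0.5867, 0.2179, 0.2201]
tool_rot: [[0.532, 0.846, 0.001], [0.846, -0.532, 0.0], [0.001, 0.001, -1.0]]
ft_force: [-0.7, 0.2, -0.6]
grip_width: 0.0297
gripper_force: 35.9
[0.58673491 0.21786991 0.22005241] -0.0013597550496170503 0.00022331438905613584 [-0.68952927  0.17254101 -0.59016018]
```

```bash
python3 -m pendant '[[0,0,0,0.002,0,0,0],[0,0,0,0.004,0,0,0],[0,0,0,0.006,0,0,0],[0,0,0,0.007,0,0,0],[0,0,0,0.008,0,0,0]]' 35;python3 -m pendant '[[0,0,0,0.001,0,0,0],[0,0,0,0.002,0,0,0],[0,0,0,0.002,0,0,0]]'
```

```text
time_s: 9.72
position: [0.5867, 0.2182, 0.2112]
tool_rot: [[0.532, 0.847, -0.0], [0.847, -0.532, 0.0], [0.0, -0.0, -1.0]]
ft_force: [-0.5, 1.2, 0.0]
grip_width: 0.0295
gripper_force: 35.9
time_s: 10.1
position: [0.5866, 0.2182, 0.2092]
tool_rot: [[0.532, 0.847, -0.0], [0.847, -0.532, -0.0], [-0.0, -0.0, -1.0]]
ft_force: [-0.3, 1.0, -0.3]
grip_width: 0.0295
gripper_force: 35.9
```

```bash
python3 -m pendant '[[0,0,0,0.001,0,0,0],[0,0,0,0.002,0,0,0],[0,0,0,0.002,0,0,0]]'
```

```text
time_s: 10.48
position: [0.5866, 0.2182, 0.2072]
tool_rot: [[0.532, 0.847, -0.0], [0.847, -0.532, -0.0], [-0.0, -0.0, -1.0]]
ft_force: [0.6, 0.4, -0.7]
grip_width: 0.03
gripper_force: 35.9
```

```bash
python3 -m pendant '[[0,0,0,0.001,0,0,0],[0,0,0,0.0015,0,0,0],[0,0,0,0.0015,0,0,0]]'
```

```text
time_s: 10.85
position: [0.5866, 0.2182, 0.2058]
tool_rot: [[0.532, 0.847, -0.0], [0.847, -0.532, -0.0], [-0.0, -0.0, -1.0]]
ft_force: [0.3, -0.4, 0.2]
grip_width: 0.0298
gripper_force: 35.9
```

```bash
python3 -m pendant '[[0,-0.0006,0,0.001,0,0,0],[0,-0.0006,0,0.0015,0,0,0],[0,-0.0006,0,0.0015,0,0,0]]'
```

```text
time_s: 11.22
position: [0.5863, 0.2177, 0.2043]
tool_rot: [[0.532, 0.847, -0.0], [0.847, -0.532, -0.0], [-0.0, -0.0, -1.0]]
ft_force: [0.0, -0.3, -0.7]
grip_width: 0.0294
gripper_force: 35.9
```

```bash
python3 -m pendant '[[0,0,0,0.001,0,0,0],[0,0,0,0.0015,0,0,0],[0,0,0,0.0015,0,0,0]]'
```

```text
time_s: 11.6
position: [0.5863, 0.2177, 0.2028]
tool_rot: [[0.532, 0.847, -0.0], [0.847, -0.532, -0.0], [-0.0, -0.0, -1.0]]
ft_force: [-0.5, -0.8, -0.9]
grip_width: 0.0297
gripper_force: 35.9
```

```bash
python3 -m pendant '[[0,0,0,0.001,0,0,0],[0,0,0,0.0015,0,0,0],[0,0,0,0.0015,0,0,0]]'
```

```text
time_s: 11.98
position: [0.5863, 0.2177, 0.2013]
tool_rot: [[0.532, 0.847, -0.0], [0.847, -0.532, -0.0], [-0.0, -0.0, -1.0]]
ft_force: [-0.4, -0.7, -0.7]
grip_width: 0.0296
gripper_force: 35.9
```

```bash
python3 -m pendant '[[0,0,0,0.001,0,0,0],[0,0,0,0.0015,0,0,0],[0,0,0,0.0015,0,0,0]]'
```

```text
time_s: 12.35
position: [0.5863, 0.2177, 0.1998]
tool_rot: [[0.532, 0.847, -0.0], [0.847, -0.532, -0.0], [-0.0, -0.0, -1.0]]
ft_force: [-0.6, 0.3, 0.4]
grip_width: 0.0294
gripper_force: 35.9
```

```bash
python3 -m pendant '[[0,0,0,0.001,0,0,0],[0,0,0,0.001,0,0,0],[0,0,0,0.001,0,0,0]]'
```

```text
time_s: 12.72
position: [0.5864, 0.2177, 0.1988]
tool_rot: [[0.532, 0.847, 0.0], [0.847, -0.532, -0.0], [0.0, 0.0, -1.0]]
ft_force: [-0.0, 0.1, -1.6]
grip_width: 0.0297
gripper_force: 35.9
```

```bash
python3 -m pendant '[[0,0,0,0.001,0,0,0],[0,0,0,0.0015,0,0,0],[0,0,0,0.0015,0,0,0]]'
```

```text
time_s: 13.1
position: [0.5863, 0.2177, 0.1972]
tool_rot: [[0.532, 0.847, -0.0], [0.847, -0.532, -0.0], [-0.0, -0.0, -1.0]]
ft_force: [-0.8, -0.6, -0.9]
grip_width: 0.0295
gripper_force: 35.9
```

```bash
python3 -m pendant '[[0,0,0,0.001,0,0,0],[0,0,0,0.0015,0,0,0],[0,0,0,0.0015,0,0,0]]'
```

```text
time_s: 13.48
position: [0.5863, 0.2177, 0.1958]
tool_rot: [[0.532, 0.847, -0.0], [0.847, -0.532, -0.0], [-0.0, -0.0, -1.0]]
ft_force: [-0.5, -0.5, -0.1]
grip_width: 0.0299
gripper_force: 35.9
```

```bash
python3 -m pendant '[[0,0,0,0.001,0,0,0],[0,0,0,0.0015,0,0,0],[0,0,0,0.0015,0,0,0]]'
```

```text
time_s: 13.85
position: [0.5863, 0.2177, 0.1943]
tool_rot: [[0.532, 0.847, -0.0], [0.847, -0.532, 0.0], [-0.0, -0.0, -1.0]]
ft_force: [0.2, 0.0, -0.2]
grip_width: 0.0297
gripper_force: 35.9
```

```bash
python3 -m pendant '[[0,0,0,0.001,0,0,0],[0,0,0,0.0015,0,0,0],[0,0,0,0.0015,0,0,0]]'
```

```text
time_s: 14.22
position: [0.5863, 0.2177, 0.1928]
tool_rot: [[0.532, 0.847, -0.0], [0.847, -0.532, -0.0], [-0.0, -0.0, -1.0]]
ft_force: [1.3, 0.1, -0.7]
grip_width: 0.0295
gripper_force: 35.9
```

```bash
python3 -m pendant '[[0,0,0,0.001,0,0,0],[0,0,0,0.001,0,0,0],[0,0,0,0.001,0,0,0]]'
```

```text
time_s: 14.6
position: [0.5864, 0.2178, 0.1926]
tool_rot: [[0.532, 0.847, 0.001], [0.847, -0.532, 0.0], [0.001, 0.001, -1.0]]
ft_force: [-1.9, 0.1, 5.0]
grip_width: 0.0297
gripper_force: 37.3
```

```bash
python3 -m pendant '[[0,0,0,0.001,0,0,0],[0,0,0,0.001,0,0,0],[0,0,0,0.001,0,0,0]]'
```

```text
time_s: 14.98
position: [0.5864, 0.2178, 0.1925]
tool_rot: [[0.532, 0.847, 0.002], [0.847, -0.532, 0.0], [0.001, 0.001, -1.0]]
ft_force: [-4.0, -0.4, 11.4]
grip_width: 0.0298
gripper_force: 38.6
```

Firm stop at TCP z 0.1925, which puts the cap origin near 0.1525, below any possible rim height, so the spigot has entered. I'll ease the press off and check the seating.

```bash
python3 -m pendant '[[0,0,0,-0.001,0,0,0],[0,0,0,-0.001,0,0,0]]'; python3 - <<'E'
from h import *
a=env.get_image("scene")["image"]; b=env.get_image("wrist")["image"]
cv2.imwrite("pics/s7.png",np.hstack([cv2.resize(a[170:260,375:475],(400,360),interpolation=2),cv2.resize(b[190:352,190:370],(400,360),interpolation=2)]))
E
```

```text
time_s: 15.22
position: [0.5864, 0.2177, 0.1926]
tool_rot: [[0.532, 0.847, 0.001], [0.847, -0.532, 0.0], [0.001, 0.001, -1.0]]
ft_force: [-3.2, -1.0, 6.5]
grip_width: 0.0294
gripper_force: 37.6
```

View pics/s7.png

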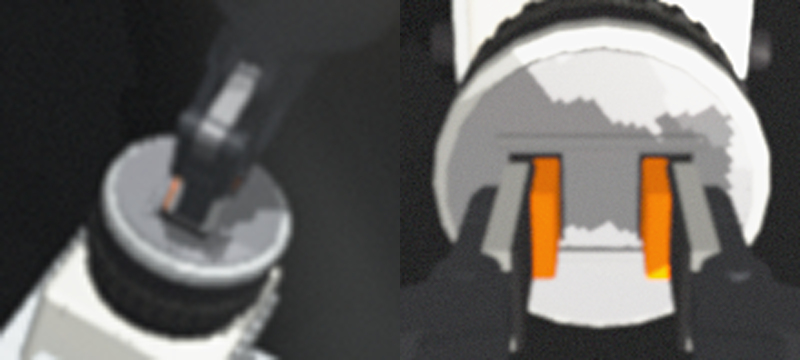

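The left crop (scene) and right crop (wrist) show the flange lying flush and concentric on the rim. Releasing now.

```bash
python3 -m pendant '[[0.45,0,0,-0.0005,0,0,0],[0.45,0,0,-0.0005,0,0,0],[0.6,0,0,-0.0005,0,0,0],[0.7,0,0,-0.0005,0,0,0],[0.7,0,0,-0.0005,0,0,0]]' 25; python3 -m pendant '[[0.8,0,0,0,0,0,0],[0.8,0,0,-0.01,0,0,0],[0.8,0,0,-0.02,0,0,0],[0.8,0,0,-0.03,0,0,0],[0.8,0,0,-0.04,0,0,0]]' 25;python3 -m pendant '[[1,0,0,-0.03,0,0,0],[1,0,0,-0.06,0,0,0],[1,-0.05,0,-0.07,0,0,0],[1,-0.1,0,-0.07,0,0,0],[1,-0.1,0,-0.07,0,0,0]]'; python3 - <<'E'
from fit import *
im=env.get_image("wrist"); a=im["image"]
h=cv2.cvtColor(a,cv2.COLOR_BGR2HSV)
m=((h[...,0]<22)&(h[...,1]>140)&(h[...,2]>110)).astype(np.uint8)
k,l,st,ce=cv2.connectedComponentsWithStats(m)
for i in range(1,k):
    if st[i,4]>30:
        x,y,w,hh=st[i,:4]; print(st[i],[np.round(at(im,u,ce[i][1],.1885),4) for u in(x,x+w)])
u,v=map(int,proj(im,(.586,.217,.17)));print(u,v)
y0=max(0,v-80); x0=u-110
cv2.imwrite("pics/w8.png",cv2.resize(a[y0:y0+160,x0:x0+220],(660,480),interpolation=2))
E
```

```text
time_s: 15.95
position: [0.5864, 0.2177, 0.1923]
tool_rot: [[0.532, 0.847, 0.0], [0.847, -0.532, 0.0], [0.0, 0.0, -1.0]]
ft_force: [-0.5, 0.1, 0.5]
grip_width: 0.0596
gripper_force: 0.0
time_s: 16.58
position: [0.5864, 0.2177, 0.2333]
tool_rot: [[0.532, 0.847, 0.001], [0.847, -0.532, 0.0], [0.0, 0.0, -1.0]]
ft_force: [-0.1, -0.2, 0.9]
grip_width: 0.0684
gripper_force: 0.0
time_s: 17.2
position: [0.5319, 0.1312, 0.3035]
tool_rot: [[0.534, 0.845, 0.001], [0.845, -0.534, -0.0], [0.0, 0.001, -1.0]]
ft_force: [0.9, 1.0, -1.1]
grip_width: 0.0851
gripper_force: 0.0
[251  71  10  33 109] [array([0.5681, 0.2273, 0.1885]), array([0.5742, 0.2234, 0.1885])]
[299  72   8  33  84] [array([0.5969, 0.2079, 0.1885]), array([0.6018, 0.2048, 0.1885])]
[323 329  33  38 434] [array([0.5005, 0.0035, 0.1885]), array([ 0.5272, -0.0135,  0.1885])]
279 88
```

View pics/w8.png

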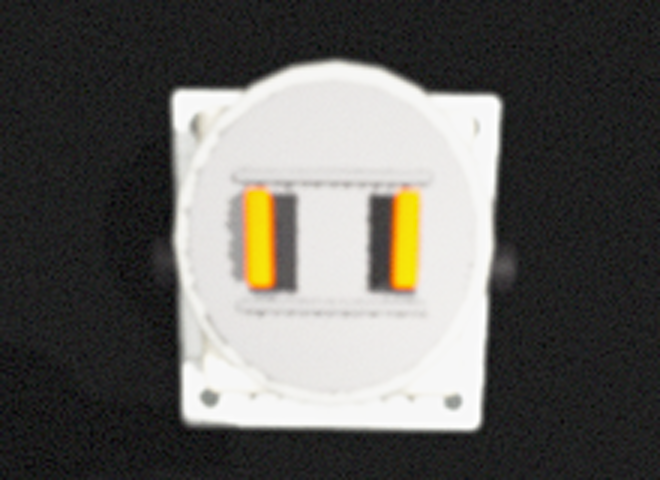

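Both tabs are sprung out evenly at about 41 mm span, against about 36 mm if the noses were still trapped in the bore. The cap is flush on the rim, so I'm handing in.

```bash
python3 -m pendant '[[1,0,0,0,0,0,0],[1,0,0,0,0,0,0]]'; python3 -c "
from rig import env
print(env.close_job())"
```

```text
time_s: 17.5
position: [0.5335, 0.1338, 0.3021]
tool_rot: [[0.531, 0.847, -0.0], [0.847, -0.531, 0.0], [-0.0, -0.0, -1.0]]
ft_force: [-0.3, 0.1, 0.2]
grip_width: 0.0854
gripper_force: 0.0
the job is handed in; nothing more can be done
None
```

The cap looks fully home on the lens with both tabs sprung out under the rim; I handed the job in at 17.5 s, the highest force read was about 12 N, and no verdict was returned.

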